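# Strip the bracket off the leaning clamp stud

### The arm

A 6-joint arm with a two-finger parallel gripper is mounted at the origin on the work surface. World frame = base frame: x ahead of the robot, y to its left, z up, the work surface at z = 0. Lengths are in m, angles in rad, forces in N, time in s.
With the tool pointing down it reaches from about 0.3 to 0.875 m from the base axis. Payload 6.4 kg.
Tool frame: the origin (TCP) lies on the centre line of the jaws, within the pads' length; the fingertips stand 14 mm ahead of it and the grasp point (between the pads) lies 5 mm behind it; z points along the fingers, y is the line along which they close (so a half turn about z gives the same grasp; the last joint's range is limited). The gripper opens to 88 mm and grips with 3 to 60 N. Pads are 18 mm wide; open, the fingers measure 123 mm over their backs; the gripper's body (75 mm by 187 mm) begins 45 mm behind the grasp point.
Start: joints at [-1.551, 0.181, 1.607, -0, 1.354, -0.206], TCP at [0.129, -0.56, 0.253] pointing down, gripper open.
Joint ranges: [-2.99, 2.99], [-0.89, 2.07], [0.3, 2.58], [-1.14, 4.28], [0, 2.63], [-3.12, 3.12]. Speed limits (rad/s): [2.57, 2.57, 3.01, 3.14, 3.14, 3.14].

### API

Orientations are given as a rotation vector (axis times angle).
In Python, from station import status, camera, calibration, order, spotter gives the robot as it stands. The module is installed in compiled form; this text tells all that it offers.
- The arm moves only by the tool carry_out, never from a script. Its argument "series" is a list of rows, each a list of 5 numbers: the shift along the tool's x, y, z in m, then the turn about the tool's z in degrees, then the closure, from -1 (fully open) to 1 (shut), so that 0 is half open. A call has 1 to 5 rows; each row is the pose to reach, as a shift and turn from the pose commanded when the call began, along the tool's axes at that moment; what a row does not reach only later rows make up. A row lasts 1/10 s, in which the tool goes at most 50 mm and 8.59 degrees, less where a joint would pass 70% of its speed; a pose out of reach is approached as far as the arm can. A call with a gripper value outside its range is refused whole. The fingers move at their own pace and stop on an object; the grip force is fixed at half the most. Time passes only in rows, so rows that repeat a pose let the fingers close. It gives the time, the measured TCP pose, the force, the opening and the grip force at its end, in the units of the state.
- status.state(): the state, without advancing time (a new reading comes with each control period).
- camera(name): name is "scene" or "top"; returns (picture, depth): 400x640x3 uint8, blue, green, red; 400x640 float32, m along the optical axis (not along the pixel's ray), 0 where there is no reading.
- calibration(name): a dict with "fx", "fy", "cx", "cy" (pixels), "world_from_camera" (4x4, takes a point from camera to world coordinates). Camera axes: x right, y up, looking along -z (the intrinsics and any distortion apply to the point x, -y, -z); pixel columns grow to the right and rows downward; lengths in m; the calibration is good to about 2 mm. A picture is of the moment at which its call begins. calibration takes no time and is no camera call.
- order.job_done(): hands the job in; it is judged then, once.
Trained networks look in the newest picture that a camera, given by its name, has taken for a name from the list of things; names that differ only in an ending like _2 or _b are one class to them, and where a whole thing is asked for, a point or a joint stands for the part that bears it (a point fixed in the world has none). Each returns a list of dicts, best first, with "conf" (0 to 1); they miss things now and then, are a little off and sometimes report something else, mostly with a low value. They report only what shows in the picture. A call takes as long as a camera call. They do not tell look-alikes from the thing itself.
- spotter.outline_of(camera, target): "region" (400x640 bool, what is visible of it) and "xy" ([column, row] in pixels, amid what is visible of it).
- spotter.tip_of(camera, target): "xy" ([column, row] in pixels: a listed point, or the origin of a listed thing).
The state is a dict: "time_s": time; "joint_positions": joint angles; "joint_velocities": joint speeds; "effort": joint torques, N m; "position": TCP position; "tool_rot": TCP orientation; "wrist_force": force on the tool from outside, world axes, zero at the start; "wrist_torque": the same for the moment, N m; "finger_gap": opening from 0.0 (shut) to 1.0 (fully open); "gripper_force": force on a finger pad.
Only numpy, scipy, OpenCV 4.12 (cv2) and the standard library are available. Lean on these libraries where they do the work, as an engineer would, in place of code of your own. Each camera call takes 0.05 s, during which the arm holds its last target. There are 200 camera calls.

### The job

Strip the leaning stud one piece at a time: turn the wing nut anticlockwise until its slot lines up with the cross pin and draw it off, then take off the spacer ring, then the angle bracket. Set the nut, wings up, in one compartment of the tray and the spacer, flat, in the other; stand the bracket on its foot with the whole length of the foot on the plywood board. Leave the spray can, the jar and the wrench alone.

Things in the scene. Friction and masses are not known exactly. Their poses are not given: they have to be found in the camera images.
- fixture: Fixed dark steel angle fixture, base 150 x 160 mm. Origin on the bench below the foot of the stud; z up; yaw varies. Its 125 x 170 mm face slopes down towards its -x at 30 degrees, so the stud leans 30 degrees from vertical towards -x: stud axis (-0.5, 0, 0.866) in this frame, up the slope (0.866, 0, 0.5), y level. An 8 mm ledge 31 mm down-slope of the stud axis keeps the bracket from swinging.
- stud_foot (a point): Point where the stud axis meets the sloping face, 60 mm above the bench. No orientation of its own beyond the fixture's.
- stud_tip (a point): Tip of the stud on its axis, 72 mm from stud_foot. Stud diameter 16 mm, but its lowest 32 mm is a 27 mm collar that centres bracket and spacer.
- stud (a joint): Angle (rad) of the stud's cross pin: 0 = level, along the fixture's y; positive = anticlockwise seen from the stud tip. Varies from 0.75 to 1.4; too stiff to turn in the work. Pin 6 mm thick, 26 mm long, centre 63 mm from stud_foot, 2 mm above the nut's hub, trapping it. The nut comes off along the stud when its slot is within about 0.15 rad of the pin.
- wing_nut: Aluminium wing nut, 0.2 kg, no thread. Origin at underside centre, z to the stud tip. Hub 38 mm over the flats (x, grip here) x 46 (y) x 24 high; wings along y 9 mm thick, 96 mm over all, 38 mm high. Through slot along y 11 x 31 mm, bore 19. Starts 34 mm up the stud from stud_foot, wings along the fixture's y, so it must turn anticlockwise (seen from the tip) by the stud angle.
- spacer: Dark steel spacer ring, 58 mm outside, 31 mm bore, 22 mm high, about 0.22 kg. Origin at the centre of its underside, z along its axis. Starts on the stud under the nut, on the bracket, 12 mm along the stud from stud_foot; a loose fit (2 mm) round the stud's collar.
- bracket: Bare steel L bracket, about 0.45 kg. Origin on the axis of its 30 mm hole, at the foot's underside; z up. Foot 60 wide (x), 12 thick, y = -32 to +86 mm; upright flange at the +y end, 12 thick (y 74 to 86), 60 wide, 70 high from the underside: grip it across its thickness. Centre of mass near y = 45. Starts on the sloping face, hole over the stud, y along the fixture's y.
- bracket_toe (a point): Middle of the lower edge of the foot at the end near the hole (bracket y = -32 mm, z = 0).
- bracket_heel (a point): Middle of the lower edge of the foot at the flange end (bracket y = +86 mm, z = 0).
- tray: Fixed grey plastic tray, 240 (x) x 130 (y) x 40 mm high, walls and floor 5 mm, a divider across the middle makes two compartments about 112 x 120 mm, centred at x = -59 and x = +59 mm. Origin at the centre of the underside. It and the board swap sides.
- board: Fixed plywood board, 200 (x) x 160 (y) x 18 mm high. Origin at the centre of the underside.
- spray_can: Bystander: upright spray can, diameter 52 mm, 180 mm high. Origin at the centre of its base.
- oil_jar: Bystander: upright amber glass jar, diameter 68 mm, 110 mm high. Origin at the centre of its base.
- wrench: Bystander: steel wrench lying on the bench between the robot and the fixture, 200 mm long along its x, under 25 mm high.
Mind the look-alikes: they are no part of the job. Of the things shaped like the bracket, the steel one is meant.

How it is judged:
By the outcome, as a careful person would: the job done as asked, in the order asked, and still so for the second after the job is handed in, with the robot touching nothing.
It also fails if it takes over 67 s, if anything falls off the work surface, if the arm or the gripper's body presses on something with over 40 N, if the wrist force passes 120 N, or if a joint passes its speed limit or range.

## Working session

There is one attempt and no reset: what is moved stays moved. The work goes in short steps, Python scripts to look and compute and a tool call to move; the robot and the scene stay as the last step left them, time stands still between calls to the robot, and variables do not carry over. Pictures are saved under pics/ and viewed, at most 10 in all, crops included, and the job is handed in when it is done.

Besides the shell and the picture viewer there is one more tool, called after "Emit:" in YAML: its name, and indented under it one key for each argument. carry_out: Moves the arm, as the interface text tells. Its arguments: {"type":"object","properties":{"series":{"type":"array"}},"required":["series"]}

```bash
mkdir -p pics; cat > h.py <<'E'
import numpy as np,cv2
from scipy.spatial.transform import Rotation as R
from station import status,camera,calibration,order,spotter
def cloud(name,depth):
    c=calibration(name);v,u=np.mgrid[0:400,0:640]
    P=np.stack([(u-c['cx'])/c['fx']*depth,-(v-c['cy'])/c['fy']*depth,-depth],-1)
    T=np.array(c['world_from_camera']);W=P@T[:3,:3].T+T[:3,3];W[depth<=0]=np.nan;return W
E
python3 - <<'E'
from h import *
ims=[]
for n in("scene","top"):
    p,d=camera(n);cv2.imwrite(f"pics/{n}0.png",p);np.save(n+"0.npy",cloud(n,d))
    c=calibration(n);print(n,{k:(np.round(v,3).tolist()) for k,v in c.items()})
W={n:np.load(n+"0.npy") for n in("scene","top")}
for t in["fixture","stud_tip","wing_nut","spacer","bracket","tray","board","spray_can","oil_jar","wrench"]:
  for n in("scene","top"):
    for r in (spotter.outline_of(n,t) if t!="stud_tip" else spotter.tip_of(n,t))[:3]:
      if r['conf']<.2: continue
      x,y=np.round(r['xy']).astype(int)
      print(t,n,round(r['conf'],2),(x,y),np.round(W[n][y,x],3), np.round(np.nanmedian(W[n][r['region']],0),3) if 'region' in r else '')
print(status.state())
E
```

```text
scene {'fx': 440.318, 'fy': 440.318, 'cx': 308.489, 'cy': 201.905, 'world_from_camera': [[-0.753, -0.494, 0.435, 1.005], [0.658, -0.573, 0.489, 0.503], [0.008, 0.654, 0.756, 0.808], [0.0, 0.0, 0.0, 1.0]]}
top {'fx': 410.315, 'fy': 410.315, 'cx': 318.488, 'cy': 199.321, 'world_from_camera': [[0.026, 0.989, -0.146, 0.439], [-1.0, 0.026, 0.001, 0.003], [0.005, 0.146, 0.989, 1.173], [0.0, 0.0, 0.0, 1.0]]}
fixture scene 0.68 (np.int64(297), np.int64(218)) [0.63  0.045 0.071] [0.628 0.043 0.056]
fixture top 0.89 (np.int64(312), np.int64(200)) [0.599 0.019 0.076] [0.593 0.009 0.075]
stud_tip scene 0.7 (np.int64(279), np.int64(170)) [ 0.526 -0.151  0.001] 
stud_tip top 0.59 (np.int64(336), np.int64(198)) [ 0.599 -0.044  0.124] 
wing_nut scene 0.82 (np.int64(281), np.int64(184)) [ 0.613 -0.028  0.108] [ 0.615 -0.031  0.11 ]
wing_nut top 0.95 (np.int64(336), np.int64(195)) [ 0.607 -0.044  0.119] [ 0.602 -0.037  0.109]
wing_nut top 0.6 (np.int64(312), np.int64(203)) [0.591 0.019 0.074] [0.593 0.009 0.074]
wing_nut top 0.54 (np.int64(319), np.int64(196)) [0.609 0.    0.087] [ 0.607 -0.008  0.096
[... 1839 characters left out ...]
_s': 1.1, 'joint_positions': array([-1.55133077e+00,  1.80814019e-01,  1.60705548e+00, -2.53957957e-05,
        1.35378766e+00, -2.06309575e-01]), 'joint_velocities': array([ 0.000106  , -0.00056422, -0.00051999, -0.00163295, -0.00104974,
       -0.00011689]), 'effort': array([-2.12435320e-03, -4.33852208e+01, -3.42177236e+01,  7.01111485e-02,
        3.09242355e-02, -9.57731686e-06]), 'position': array([ 0.12872471, -0.56039448,  0.25267972]), 'tool_rot': array([-3.12152921e+00, -3.53895021e-01,  2.93325751e-05]), 'wrist_force': array([0.16983976, 0.08230912, 0.21200472]), 'wrist_torque': array([ 0.03298103, -0.01936057,  0.00143914]), 'gripper_force': 0.0, 'finger_gap': 0.9986714945832954}
```

```bash
python3 - <<'E'
import cv2,numpy as np
s=cv2.imread("pics/scene0.png");t=cv2.imread("pics/top0.png")
cv2.imwrite("pics/a.png",s)
a=cv2.resize(t[150:250,260:390],None,fx=4,fy=4,interpolation=2);b=cv2.resize(s[140:260,240:370],None,fx=4,fy=4,interpolation=2)
o=np.zeros((480,1040+10,3),np.uint8);o[:400,:520]=a;o[:480,530:]=b
cv2.imwrite("pics/b.png",cv2.resize(o,(800,366)))
E
```

```text
(no output)
```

View pics/a.png

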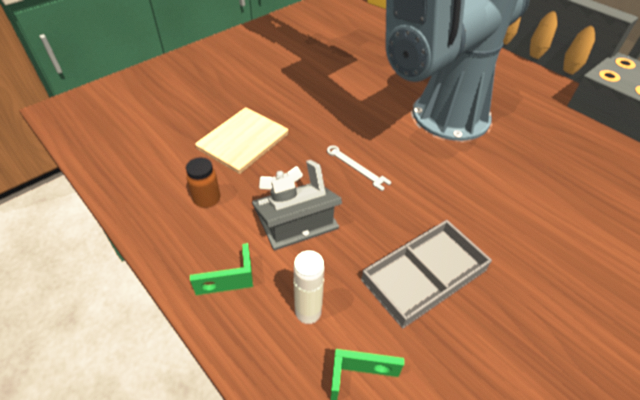

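View pics/top0.png

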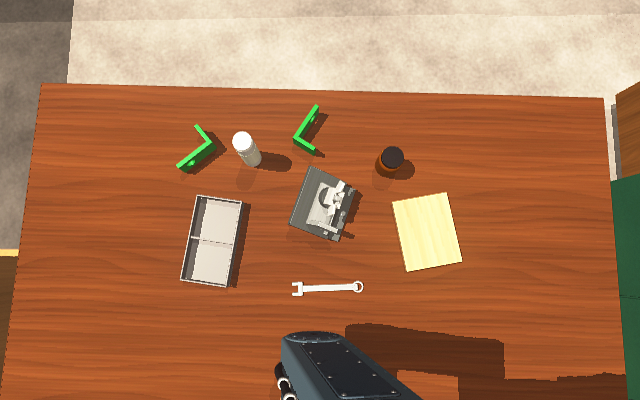

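View pics/b.png

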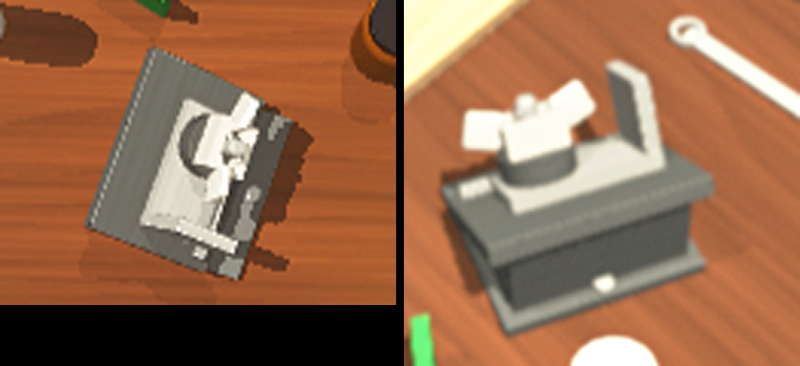

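```bash
cat > fit.py <<'E'
from h import *
from scipy.optimize import least_squares
def box(p,c,h):
    q=abs(p-np.array(c))-np.array(h);return np.linalg.norm(np.maximum(q,0),axis=1)+np.minimum(q.max(1),0)
def cyl(p,r,z0,z1):
    q=np.stack([np.hypot(p[:,0],p[:,1])-r,abs(p[:,2]-(z0+z1)/2)-(z1-z0)/2],1)
    return np.linalg.norm(np.maximum(q,0),axis=1)+np.minimum(q.max(1),0)
S=np.array([[.866,0,.5],[0,1,0],[-.5,0,.866]])  # rows: up-slope u, y, axis
def stud(W,x,y,yaw):
    p=W-[x,y,0];p=R.from_euler('z',-yaw).apply(p);return (p-[0,0,.06])@S.T
def rz(p,t): return R.from_euler('z',-t).apply(p)
def pin(q,t): return box(rz(q,t),[0,0,.063],[.003,.013,.003])
def sdf(q,t=1.0):
    return np.min([box(q,[0,.027,.006],[.03,.059,.006]),box(q,[0,.08,.035],[.03,.006,.035]),cyl(q,.029,.012,.034),
     box(q,[0,0,.046],[.019,.023,.012]),box(q,[0,.034,.053],[.0045,.014,.019]),box(q,[0,-.034,.053],[.0045,.014,.019]),
     cyl(q,.008,.03,.072),pin(q,t),np.where((abs(q[:,1])<.09)&(abs(q[:,0])<.07),abs(q[:,2]),1)],0)
E
python3 - <<'E'
from fit import *
W={n:np.load(n+"0.npy").reshape(-1,3) for n in("scene","top")}
P=[]
for n in W:
    w=W[n];m=(abs(w[:,0]-.6)<.13)&(abs(w[:,1])<.13)&(w[:,2]>.045)&(w[:,2]<.17);P.append(w[m]);print(n,m.sum())
for sel in([0],[1],[0,1]):
  best=None
  for y0 in(60,70,80):
    f=lambda v:np.concatenate([np.minimum(abs(sdf(stud(P[i]-[0,0,v[3+i]],v[0],v[1],np.radians(v[2])))),.02) for i in sel])*1e3
    r=least_squares(f,[.61,-.01,y0,0,0],x_scale=[.01,.01,2,.003,.003],diff_step=1e-4,loss='soft_l1',f_scale=2)
    if best is None or r.cost<best.cost:best=r
  print(sel,np.round(best.x,4),best.cost/len(best.fun),np.median(abs(best.fun)))
v=best.x;np.save("fit.npy",v)
q=np.concatenate([stud(P[i]-[0,0,v[3+i]],v[0],v[1],np.radians(v[2])) for i in (0,1)])
m=(q[:,2]>.0605)&(np.hypot(q[:,0],q[:,1])<.017)&(np.hypot(q[:,0],q[:,1])>.0085)
a=np.degrees(np.arctan2(-q[m,0],q[m,1]));print("pin pts",np.round(np.c_[q[m]*1e3,a]).astype(int).tolist())
E
```

```text
scene 3579
top 2580
[0] [ 6.10100e-01 -1.00000e-02  7.00034e+01  0.00000e+00  0.00000e+00] 10.421971435542966 3.553032540708979
[1] [ 6.05000e-01 -1.01000e-02  7.26662e+01  0.00000e+00  8.00000e-04] 3.736190185166744 1.7558313314866711
[0, 1] [ 6.10000e-01 -1.00000e-02  7.00002e+01  0.00000e+00  0.00000e+00] 8.09460162133601 3.054223594817762
pin pts [[-7, -6, 74, 132], [-2, -10, 74, 170], [2, -9, 75, -169], [-6, 15, 67, 20], [-2, 16, 67, 6], [-3, -12, 72, 165], [2, -11, 73, -169], [3, -9, 73, -161], [-10, 5, 66, 66], [-6, 12, 65, 26], [-2, 14, 66, 8], [-1, 16, 65, 2], [-2, -13, 70, 171], [3, -12, 71, -166], [3, -10, 71, -162], [4, -8, 70, -154], [-11, 13, 61, 39], [-2, 13, 63, 10], [-4, 16, 62, 15], [-3, -13, 68, 168], [2, -12, 69, -169], [2, -10, 68, -171], [-5, 11, 61, 24], [-1, 15, 61, 6], [4, -13, 67, -161], [5, -11, 67, -157], [6, -9, 67, -146], [4, 11, 61, -22], [8, 14, 61, -30], [5, -16, 66, -162], [7, -14, 66, -154], [7, -12, 65, -149], [3, -9, 64, -159], [8, -6, 64, -125], [12, 9, 61, -53], [13, 11, 61, -50], [6, -14, 63, -156], [7, -12, 63, -149], [3, -9, 61, -160], [7, -8, 62, -139], [7, -13, 61, -151], [12, -10, 61, -128], [12, -7, 61, -122], [10, -8, 61, -128], [8, -9, 63, -136], [7, -10, 65, -145], [4, -11, 66, -158], [3, -11, 69, -163], [12, -4, 62, -109], [4, -8, 68, -150], [1, -9, 68, -171], [-1, -10, 68, 173], [13, -1, 62, -93], [11, -2, 63, -98], [-6, -9, 72, 149], [-6, -7, 74, 140], [11, 4, 62, -71], [8, 3, 61, -72], [-12, -6, 70, 118], [11, 10, 61, -49], [-9, 0, 73, 88], [-9, 3, 71, 69], [6, 13, 64, -24], [-10, 6, 66, 59], [-11, 5, 69, 63], [-16, 4, 65, 77], [4, 15, 62, -14], [-1, 16, 61, 5], [-7, 14, 61, 26]]
```

```bash
cat >> fit.py <<'E'
from scipy.optimize import minimize
def pts(n,f):
    w=np.load(f).reshape(-1,3);return w[(abs(w[:,0]-.6)<.13)&(abs(w[:,1])<.13)&(w[:,2]>.045)&(w[:,2]<.17)]
def fit(Ps,t=None):
    def c(v):
        o=0
        for i,P in enumerate(Ps):
            d=sdf(stud(P-[0,0,v[4+i]/1e3],v[0]/1e3,v[1]/1e3,np.radians(v[2])),v[3] if t is None else t);o+=np.minimum(abs(d)*1e3,8).mean()
        return o
    b=None
    for y0 in(64,70,76):
        s=np.array([[607,-10,y0,1.]+[0]*len(Ps)]);n=s.shape[1];s=np.r_[s,s+np.diag([8,8,4,.3]+[2]*len(Ps))]
        r=minimize(c,s[0],method='Nelder-Mead',options=dict(initial_simplex=s,maxiter=600,xatol=.05,fatol=1e-3))
        if b is None or r.fun<b.fun:b=r
    return b
E
python3 - <<'E'
from fit import *
P=[pts(n,n+"0.npy") for n in("scene","top")]
for Ps in([P[0]],[P[1]],P):
    b=fit(Ps);print(np.round(b.x,2),b.fun)
v=b.x;np.save("fit.npy",v)
q=np.concatenate([stud(p-[0,0,v[4+i]/1e3],v[0]/1e3,v[1]/1e3,np.radians(v[2])) for i,p in enumerate(P)])
r=np.hypot(q[:,0],q[:,1]);m=(q[:,2]>.0605)&(q[:,2]<.068)&(r<.0165)&(r>.009)
for t in np.arange(.6,1.6,.1):print(round(t,1),round(np.minimum(abs(np.min([pin(q[m],t),cyl(q[m],.008,.03,.072),box(q[m],[0,0,.046],[.019,.023,.012]),box(q[m],[0,.034,.053],[.0045,.0185,.019]),box(q[m],[0,-.034,.053],[.0045,.0185,.019])],0)),.006).mean()*1e3,3),end='; ')
E
```

```text
[ 6.1204e+02 -1.6590e+01  7.1840e+01  1.0600e+00 -4.6000e-01] 3.206842956049174
[608.64 -15.24  72.25   0.65  -1.04] 2.3891859508296722
[ 6.1131e+02 -1.6220e+01  7.2030e+01  1.0100e+00 -3.7000e-01 -1.2800e+00] 5.725000771797079
0.6 1.918; 0.7 1.654; 0.8 1.621; 0.9 1.621; 1.0 1.707; 1.1 1.708; 1.2 1.7; 1.3 1.841; 1.4 2.009; 1.5 2.241;
```

```bash
cat >> fit.py <<'E'
def toworld(q,x,y,yaw): return R.from_euler('z',yaw).apply(np.atleast_2d(q)@S+[0,0,.06])+[x,y,0]
def proj(n,W):
    c=calibration(n);T=np.array(c['world_from_camera']);p=(W-T[:3,3])@T[:3,:3]
    return np.c_[c['cx']+c['fx']*p[:,0]/-p[:,2],c['cy']-c['fy']*p[:,1]/-p[:,2]]
E
python3 - <<'E'
from fit import *
v=np.load("fit.npy");o=[]
for i,(n,x0) in enumerate((("scene",v[0]),("top",v[0]))):
    im=cv2.imread(f"pics/{n}0.png");f=lambda q:proj(n,toworld(np.array(q),v[0]/1e3,v[1]/1e3,np.radians(v[2]))+[0,0,v[4+i]/1e3])
    c=f([[0,0,.06]])[0].astype(int)-14;k=13
    a=cv2.resize(im[c[1]:c[1]+29,c[0]:c[0]+29],None,fx=k,fy=k,interpolation=cv2.INTER_CUBIC);b=a.copy()
    L=lambda q,col:cv2.polylines(b,[((f(q)-c+.5)*k).astype(np.int32)],False,col,1)
    for t,col in((.75,(255,0,0)),(1.05,(0,200,0)),(1.35,(0,0,255))):
        L([[-np.sin(t)*s,np.cos(t)*s,.063] for s in(-.013,.013)],col)
    L([[0,-.048,.072],[0,.048,.072]],(255,0,255));L([[0,0,.03],[0,0,.072]],(0,255,255))
    o.append(np.vstack([a,b]))
o=np.hstack(o);cv2.imwrite("pics/c.png",cv2.resize(o,(600,600)))
E
```

```text
(no output)
```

View pics/c.png

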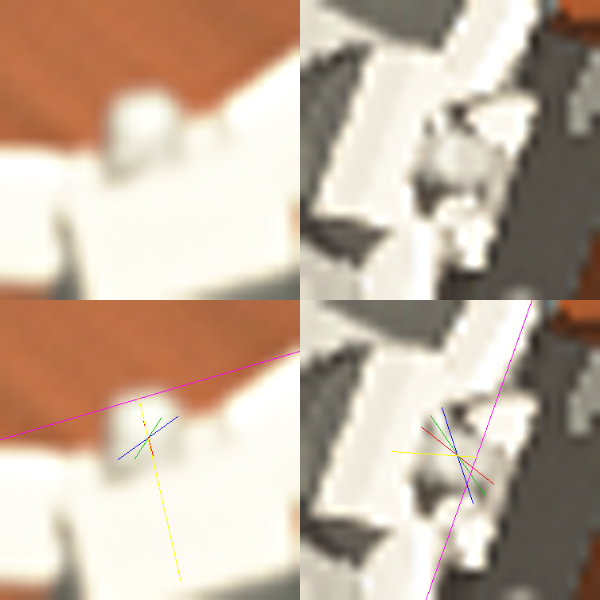

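```bash
python3 - <<'E'
from fit import *
v=np.load("fit.npy")
for i,n in enumerate(("scene","top")):
    p=pts(n,n+"0.npy")
    for dx in ([0] if 0 else [(0,0)]):
        q=stud(p-[0,0,v[4+i]/1e3],v[0]/1e3,v[1]/1e3,np.radians(v[2]))*1e3
        tip=q[(q[:,2]>69)&(np.hypot(q[:,0],q[:,1])<14)];print(n,"tip pts",len(tip),np.round(tip.mean(0),1) if len(tip) else'')
        tip[:,2]-=0;print(np.round(tip).astype(int).tolist())
        w=q[(q[:,2]>65)&(abs(q[:,1])>24)&(abs(q[:,1])<50)];print("wing",np.round(np.median(w[w[:,1]>0],0),1),np.round(np.median(w[w[:,1]<0],0),1))
        m=(np.hypot(q[:,0],q[:,1])<19)&(q[:,2]>53)
        print(np.round(q[m]).astype(int).tolist())
E
```

```text
scene tip pts 15 [ 5.2 -1.7 71.2]
[[-2, -2, 72], [1, 0, 72], [6, 1, 73], [4, 3, 72], [3, -5, 72], [6, -4, 72], [6, -2, 72], [11, -1, 72], [7, 2, 71], [5, 5, 69], [1, -8, 70], [7, -7, 71], [8, -5, 71], [7, -2, 70], [8, -1, 69]]
wing [ 2.8 35.6 67.6] [  2.8 -38.7  67.5]
[[-2, -2, 72], [1, 0, 72], [6, 1, 73], [4, 3, 72], [3, -5, 72], [6, -4, 72], [6, -2, 72], [11, -1, 72], [7, 2, 71], [5, 5, 69], [1, -8, 70], [7, -7, 71], [8, -5, 71], [7, -2, 70], [8, -1, 69], [9, 1, 69], [10, 3, 69], [-5, 9, 63], [-1, 17, 62], [4, 18, 63], [2, -9, 68], [8, -8, 69], [8, -5, 68], [9, -3, 68], [9, -1, 68], [7, 1, 66], [8, 3, 66], [4, 6, 64], [-5, 18, 59], [3, 18, 60], [2, -9, 66], [7, -8, 67], [6, -6, 66], [7, -4, 65], [8, -2, 65], [11, 0, 65], [9, 3, 64], [6, 5, 63], [-8, 11, 58], [-5, 12, 58], [-7, 15, 56], [0, 16, 58], [1, 18, 58], [-17, -7, 58], [-16, -5, 58], [9, -9, 65], [9, -7, 65], [11, -5, 64], [8, -2, 63], [8, 0, 62], [9, 2, 62], [7, 5, 61], [-6, 10, 56], [-6, 12, 55], [-7, 15, 54], [6, 14, 58], [10, 15, 58], [-13, -11, 58], [-12, -9, 58], [10, -12, 64], [11, -10, 64], [12, -8, 63], [8, -5, 61],
[... 1947 characters left out ...]
], [1, 1, 72], [-1, 1, 73], [-7, -1, 68], [-16, -5, 57], [-17, -5, 60], [13, 10, 56], [12, 9, 58], [10, 8, 59], [7, 7, 59], [5, 6, 61], [6, 6, 67], [5, 6, 70], [4, 5, 73], [1, 4, 73], [-3, 3, 72], [-12, 0, 61], [-14, -1, 62], [13, 12, 56], [11, 11, 59], [3, 8, 54], [2, 8, 58], [5, 9, 67], [2, 8, 68], [2, 7, 72], [-1, 6, 71], [-4, 5, 71], [-14, 2, 59], [-18, 0, 57], [11, 14, 55], [10, 14, 57], [7, 12, 57], [-1, 9, 68], [-3, 8, 69], [-13, 5, 58], [-17, 4, 57], [-17, 3, 61], [6, 15, 57], [-5, 11, 64], [-5, 10, 68], [-10, 8, 64], [-16, 7, 59], [5, 17, 57], [-5, 14, 55], [-6, 13, 58], [-9, 12, 58], [-12, 11, 58], [-13, 10, 61], [1, 19, 57], [-1, 18, 59], [-7, 16, 58], [-9, 15, 59], [-13, 13, 58]]
```

```bash
cat > plan.py <<'E'
from fit import *
F=(.6115,-.0155,np.radians(72.))
def cur():
    s=status.state();return np.array(s['position']),R.from_rotvec(s['tool_rot']),s
def plan(tag,g,yaw,p=None,Rc=None):
    """g: grasp point world, yaw(deg): world direction of closing line (mod 180). prints row from current pose"""
    p0,R0,s=cur();p=p0 if p is None else p;Rc=R0 if Rc is None else Rc
    y=Rc.apply([0,1,0]);y0=np.degrees(np.arctan2(y[1],y[0]))
    q1=np.degrees(s['joint_positions'][0]);q6=np.degrees(s['joint_positions'][5])
    py=R0.apply([0,1,0]);k=np.degrees(np.arctan2(py[1],py[0]))-q1+q6  # yaw=q1-q6+k
    q1t=np.degrees(np.arctan2(g[1],g[0]));c=[]
    for a in(yaw-360,yaw-180,yaw,yaw+180,yaw+360):c.append((abs(q1t-a+k),a))
    q6t,a=min(c);d=a-y0;d=(d+180)%360-180
    sh=Rc.inv().apply(np.array(g)-[0,0,.005]-p)
    print(tag,np.round(sh,4).tolist(),"turn",round(-d,1),"|q6|~",round(q6t),"dist",round(float(np.linalg.norm(sh)),3))
    return np.array(g)-[0,0,.005],R.from_euler('z',d,degrees=True)*Rc
def wing(phi,r=.038,s=.060,dz=.009):
    g=toworld([r*np.sin(phi),-r*np.cos(phi),s],*F)[0]+[0,0,dz]
    return g,np.degrees(F[2]+np.arctan2(np.sin(phi),.866*np.cos(phi)))
E
python3 - <<'E'
from plan import *
g,y=wing(0);h=g.copy();h[2]=.245
print(g,y);p,Rc=plan("hover",h,y);plan("down",g,y,p,Rc)
E
```

```text
[ 0.63836964 -0.05577434  0.12096   ] 72.0
hover [0.6097, -0.3777, 0.0127] turn -149.1 |q6|~ 77 dist 0.717
down [0.0, 0.0, 0.124] turn 0.0 |q6|~ 77 dist 0.124
```

Emit:
carry_out:
  series:
    - [0.61,-0.378,0.013,31,0.1]
    - [0.61,-0.378,0.013,31,0.1]
    - [0.61,-0.378,0.013,31,0.1]
    - [0.61,-0.378,0.013,31,0.1]
    - [0.61,-0.378,0.013,31,0.1]

```text
time_s: 1.6
position: [0.3048, -0.3859, 0.2485]
tool_rot: [3.101, -0.499, 0.001]
wrist_force: [0.6, -0.5, -0.5]
finger_gap: 0.572
gripper_force: 0.0
```

```bash
python3 - <<'E'
from plan import *
g,y=wing(0);h=g.copy();h[2]=.245
plan("hover",h,y);print(cur()[2]['joint_positions'])
E
```

```text
hover [0.2133, -0.4181, 0.0084] turn 179.7 |q6|~ 77 dist 0.469
[-1.14437079e+00 -4.73722096e-03  1.81617153e+00  1.40151152e-04
  1.32949301e+00  7.45290360e-01]
```

Emit:
carry_out:
  series:
    - [0.213,-0.418,0.008,0,0.1]
    - [0.213,-0.418,0.008,0,0.1]
    - [0.213,-0.418,0.008,0,0.1]
    - [0.213,-0.418,0.008,0,0.1]
    - [0.213,-0.418,0.008,0,0.1]

```text
time_s: 2.1
position: [0.482, -0.2091, 0.2443]
tool_rot: [3.102, -0.493, 0.001]
wrist_force: [0.5, -0.9, -0.4]
finger_gap: 0.449
gripper_force: 0.0
```

```bash
python3 - <<'E'
from plan import *
g,y=wing(0);h=g.copy();h[2]=.245
plan("hover",h,y);print(cur()[2]['joint_positions'])
E
```

```text
hover [0.1012, -0.1943, 0.0043] turn 179.9 |q6|~ 77 dist 0.219
[-6.35443064e-01  7.68670472e-02  1.74051932e+00 -7.74895918e-05
  1.32331459e+00  1.25057014e+00]
```

Emit:
carry_out:
  series:
    - [0.101,-0.194,0.004,0,0.1]
    - [0.101,-0.194,0.004,0,0.1]
    - [0.101,-0.194,0.004,0,0.1]
    - [0.101,-0.194,0.004,0,0.1]
    - [0.101,-0.194,0.004,0,0.1]

```text
time_s: 2.6
position: [0.639, -0.054, 0.2397]
tool_rot: [-3.102, 0.488, -0.001]
wrist_force: [-0.7, -0.0, 0.2]
finger_gap: 0.447
gripper_force: 0.0
```

Emit:
carry_out:
  series:
    - [0,0,0,0,0.1]
    - [0,0,0.03,0,0.1]
    - [0,0,0.06,0,0.1]
    - [0,0,0.06,0,0.1]
    - [0,0,0.06,0,0.1]

```text
time_s: 3.1
position: [0.6362, -0.0585, 0.1801]
tool_rot: [3.102, -0.495, -0.002]
wrist_force: [-0.4, -0.2, 0.8]
finger_gap: 0.452
gripper_force: 0.0
```

```bash
python3 - <<'E'
from plan import *
g,y=wing(0)
p,Rc=plan("down",g,y)
for n in("scene","top"):
    a,d=camera(n);c=proj(n,g[None])[0].astype(int)
    cv2.imwrite(f"pics/{n}1.png",cv2.resize(a[c[1]-50:c[1]+50,c[0]-50:c[0]+50],None,fx=4,fy=4,interpolation=2))
cv2.imwrite("pics/d.png",np.hstack([cv2.imread(f"pics/{n}1.png") for n in("scene","top")]))
E
```

```text
down [0.0013, -0.0032, 0.0642] turn 179.9 |q6|~ 77 dist 0.064
```

View pics/d.png

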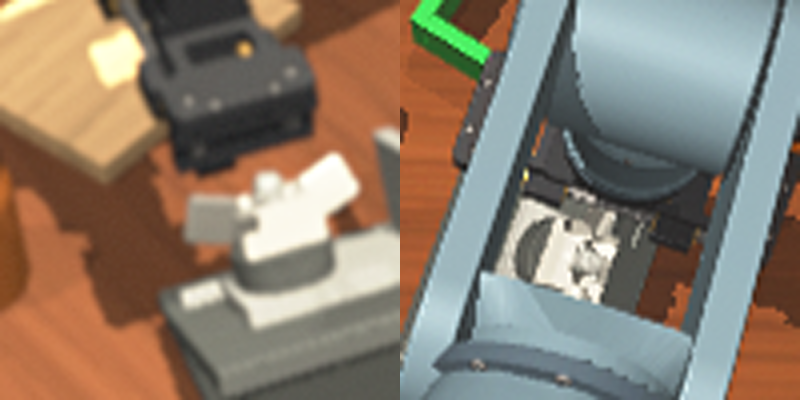

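Emit:
carry_out:
  series:
    - [0.001,-0.003,0.02,0,0.1]
    - [0.001,-0.003,0.045,0,0.1]
    - [0.001,-0.003,0.064,0,0.1]
    - [0.001,-0.003,0.064,0,0.1]

```text
time_s: 3.6
position: [0.6377, -0.0551, 0.1149]
tool_rot: [-3.102, 0.494, 0.004]
wrist_force: [0.1, -0.0, 0.2]
finger_gap: 0.45
gripper_force: 0.0
```

```bash
python3 - <<'E'
from plan import *
p=Rc=None
p,Rc,_=cur()
for f in(.15,.3,.45,.6,.75,.95): plan(f,*wing(f),p,Rc)
E
```

```text
0.15 [0.0004, -0.0045, -0.0039] turn 170.0 |q6|~ 86 dist 0.006
0.3 [-0.0009, -0.0093, -0.0067] turn -19.7 |q6|~ 84 dist 0.011
0.45 [-0.003, -0.0139, -0.0093] turn -29.2 |q6|~ 75 dist 0.017
0.6 [-0.0059, -0.0182, -0.0118] turn -38.4 |q6|~ 66 dist 0.022
0.75 [-0.0094, -0.022, -0.014] turn -47.2 |q6|~ 58 dist 0.028
0.95 [-0.0151, -0.0263, -0.0165] turn -58.3 |q6|~ 47 dist 0.035
```

Emit:
carry_out:
  series:
    - [0.0,-0.004,-0.003,-8,0.1]
    - [-0.001,-0.008,-0.006,-16.5,0.15]
    - [-0.002,-0.012,-0.008,-25,0.15]
    - [-0.005,-0.016,-0.01,-33,0.2]
    - [-0.006,-0.018,-0.012,-38.4,0.2]

```text
time_s: 4.1
position: [0.6405, -0.037, 0.1317]
tool_rot: [3.088, 0.562, 0.007]
wrist_force: [0.4, -1.1, 0.6]
finger_gap: 0.404
gripper_force: 0.5
```

```bash
python3 - <<'E'
from plan import *
p,Rc,_=cur()
for f in(.6,.75,.85,.95,1.0): plan(f,*wing(f),p,Rc)
E
```

```text
0.6 [-0.0022, -0.0018, 0.005] turn 0.3 |q6|~ 66 dist 0.006
0.75 [-0.0025, -0.0071, 0.0027] turn -8.5 |q6|~ 58 dist 0.008
0.85 [-0.0032, -0.0106, 0.0014] turn -14.1 |q6|~ 53 dist 0.011
0.95 [-0.0043, -0.014, 0.0002] turn -19.6 |q6|~ 47 dist 0.015
1.0 [-0.0049, -0.0157, -0.0003] turn -22.3 |q6|~ 45 dist 0.016
```

Emit:
carry_out:
  series:
    - [-0.0025,-0.007,0.002,-8.5,0.25]
    - [-0.003,-0.0105,0.0015,-14,0.3]
    - [-0.0045,-0.014,0.0,-19.6,0.4]
    - [-0.0045,-0.014,0.0,-19.6,0.55]
    - [-0.0045,-0.014,0.0,-19.6,0.65]

```text
time_s: 4.6
position: [0.6307, -0.025, 0.1301]
tool_rot: [2.952, 1.068, 0.004]
wrist_force: [0.7, -0.9, 0.1]
finger_gap: 0.181
gripper_force: 0.4
```

Emit:
carry_out:
  series:
    - [0,0,0,0,0.65]
    - [0,0,0,0,0.65]

```text
time_s: 4.8
position: [0.6297, -0.0248, 0.1283]
tool_rot: [2.953, 1.071, 0.0]
wrist_force: [1.2, -0.7, 0.0]
finger_gap: 0.177
gripper_force: 0.4
```

```bash
python3 - <<'E'
from plan import *
plan(.95,*wing(.95));print(cur()[2]['wrist_torque'])
E
```

```text
0.95 [0.001, 0.0016, -0.0031] turn -0.4 |q6|~ 47 dist 0.004
[-0.14912693 -0.12682333 -0.04041714]
```

Emit:
carry_out:
  series:
    - [0,0,0,0,0.0]
    - [0,0,-0.03,0,0.0]
    - [0,0,-0.08,0,-0.4]
    - [-0.03,0.04,-0.11,0,-0.4]
    - [-0.06,0.08,-0.11,0,-0.4]

```text
time_s: 5.3
position: [0.6367, -0.1168, 0.2427]
tool_rot: [2.947, 1.077, 0.009]
wrist_force: [1.7, 0.0, 0.2]
finger_gap: 0.605
gripper_force: 0.0
```

Emit:
carry_out:
  series:
    - [-0.035,0.04,0,0,-0.4]
    - [-0.07,0.08,0,0,-0.4]
    - [-0.09,0.11,0,0,-0.4]
    - [-0.09,0.11,0,0,-0.4]

```text
time_s: 5.7
position: [0.6351, -0.265, 0.2367]
tool_rot: [2.955, 1.063, -0.002]
wrist_force: [-0.3, 0.3, -0.3]
finger_gap: 0.698
gripper_force: 0.0
```

```bash
cat > look.py <<'E'
from plan import *
def nutfit(Ps,offs):
    Q=np.concatenate([stud(p-[0,0,o],*F) for p,o in zip(Ps,offs)])
    Q=Q[(Q[:,2]>.062)&(Q[:,2]<.078)&(np.hypot(Q[:,0],Q[:,1])>.024)&(np.hypot(Q[:,0],Q[:,1])<.052)]
    t=np.arange(-.2,1.8,.01);c=[np.minimum(np.min([abs(box(rz(Q,a),[0,k*.034,.053],[.0045,.014,.019])) for k in(1,-1)],0),.01).mean() for a in t]
    return t[int(np.argmin(c))],min(c),len(Q)
E
python3 - <<'E'
from look import *
v=np.load("fit.npy");o=[];Ps=[]
for i,n in enumerate(("scene","top")):
    im,d=camera(n);np.save(n+"2.npy",cloud(n,d));P=pts(n,n+"2.npy");Ps.append(P);print(n,nutfit([P],[v[4+i]/1e3]))
    c=proj(n,toworld([0,0,.06],*F))[0].astype(int)-18;k=16
    a=cv2.resize(im[c[1]:c[1]+37,c[0]:c[0]+37],(400,400),interpolation=cv2.INTER_CUBIC);o.append(a)
print(nutfit(Ps,v[4:]/1e3))
cv2.imwrite("pics/e.png",np.hstack(o))
E
```

```text
scene (np.float64(0.9500000000000011), np.float64(0.0016431729415400408), 53)
top (np.float64(0.9900000000000011), np.float64(0.0013477328303526947), 65)
(np.float64(0.9800000000000011), np.float64(0.0015209164927552183), 118)
```

View pics/e.png

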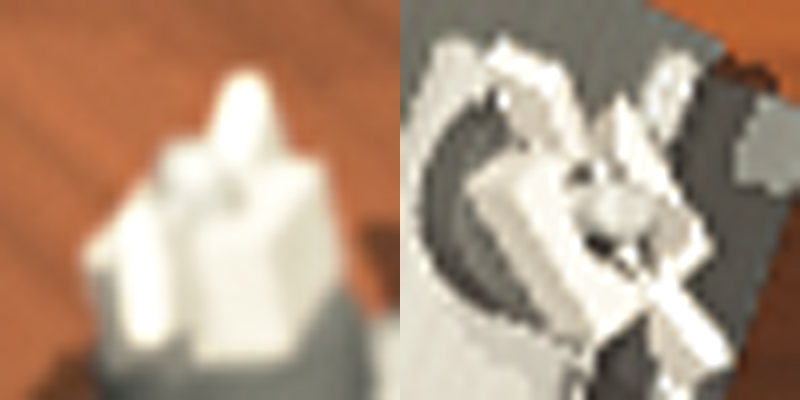

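```bash
python3 - <<'E'
from look import *
v=np.load("fit.npy")
for i,n in enumerate(("scene","top")):
    q=stud(pts(n,n+"2.npy")-[0,0,v[4+i]/1e3],*F);r=np.hypot(q[:,0],q[:,1])
    tp=q[(q[:,2]>.0705)&(r<.012)];print(n,"tip",np.round(tp.mean(0)*1e3,1))
    m=(q[:,2]>.0605)&(q[:,2]<.068)&(r<.0155);Q=q[m]
    print(np.round(rz(Q,.97)*1e3).astype(int).tolist())
    for w in ("2.npy","0.npy"):
      q=stud(pts(n,n+w)-[0,0,v[4+i]/1e3],*F);ph=.97 if w[0]=='2' else 0
      r=np.hypot(q[:,0],q[:,1]);Q=q[(r<.017)&(q[:,2]>.055)&(q[:,2]<.075)];b=[]
      for t in np.arange(.6,1.5,.1):
        best=9
        for dx in np.arange(-4,4.1,1):
          for dy in np.arange(-4,4.1,1):
            for dz in(-1,0,1):
              X=Q+np.array([dx,dy,dz])/1e3;N=rz(X,ph)
              hub=np.maximum(box(N,[0,0,.046],[.019,.023,.012]),-box(N,[0,0,.05],[.0055,.0155,.05]))
              d=np.min([pin(X,t),cyl(X,.008,.0,.072),hub,box(N,[0,.034,.053],[.0045,.0185,.019]),box(N,[0,-.034,.053],[.0045,.0185,.019])],0)
              best=min(best,np.minimum(abs(d),.004).mean()*1e3)
        b.append(round(best,2))
      print(n,w,b)
E
```

```text
scene tip [ 4.3 -1.8 71.9]
[[4, 10, 64], [5, -6, 67], [7, -4, 66], [7, 1, 64], [-7, -6, 66], [-4, -8, 66], [0, -11, 67], [0, -6, 65], [3, -8, 66], [4, -5, 65], [6, -3, 64], [8, -2, 63], [-2, -13, 66], [-1, -10, 65], [1, -10, 64], [2, -6, 63], [6, -10, 64], [7, -7, 63], [7, -3, 61], [0, -9, 62], [3, -10, 62], [5, -9, 61]]
scene 2.npy [np.float64(0.81), np.float64(0.81), np.float64(0.8), np.float64(0.82), np.float64(0.82), np.float64(0.82), np.float64(0.82), np.float64(0.82), np.float64(0.84)]
scene 0.npy [np.float64(0.89), np.float64(0.87), np.float64(0.85), np.float64(0.85), np.float64(0.85), np.float64(0.86), np.float64(0.91), np.float64(0.94), np.float64(1.0)]
top tip [ 1.3  2.3 73.2]
[[0, -14, 63], [4, -13, 63], [2, -12, 65], [0, -11, 66], [-2, -10, 68], [1, -8, 64], [0, -8, 68], [3, -7, 61], [3, -7, 65], [-12, 3, 61], [5, -5, 61], [5, -5, 68], [-13, 7, 62], [13, -7, 61], [9, -4, 61], [8, -4, 65], [6, -3, 67], [10, -2, 61], [10, -2, 67], [8, 2, 65], [15, 1, 61], [3, 9, 67], [-5, 15, 61], [12, 6, 61], [5, 11, 63], [5, 11, 67]]
top 2.npy [np.float64(1.06), np.float64(1.03), np.float64(1.04), np.float64(1.06), np.float64(1.08), np.float64(1.09), np.float64(1.09), np.float64(1.1), np.float64(1.14)]
top 0.npy [np.float64(1.1), np.float64(1.07), np.float64(1.04), np.float64(1.05), np.float64(1.07), np.float64(1.08), np.float64(1.08), np.float64(1.07), np.float64(1.07)]
```

```bash
cat >> plan.py <<'E'
def hub(phi,s=.0475,z=.120):
    g=toworld([0,0,s],*F)[0];g[2]=z;return g,wing(phi)[1]
E
python3 - <<'E'
from plan import *
g,y=hub(.95);h=g.copy();h[2]=.215
p,Rc=plan("hover",h,y);plan("down",g,y,p,Rc);print(g,y)
E
```

```text
hover [0.118, -0.1905, 0.0269] turn -0.4 |q6|~ 46 dist 0.226
down [0.0, 0.0002, 0.095] turn -0.0 |q6|~ 46 dist 0.095
[ 0.60416085 -0.03808759  0.12      ] 130.2306100284121
```

Emit:
carry_out:
  series:
    - [0.118,-0.19,0.0,0,-0.27]
    - [0.118,-0.19,0.0,0,-0.27]
    - [0.118,-0.19,0.0,0,-0.27]
    - [0.118,-0.19,0.0,0,-0.27]
    - [0.118,-0.19,0.027,0,-0.27]

```text
time_s: 6.3
position: [0.6056, -0.0324, 0.2143]
tool_rot: [2.948, 1.079, 0.01]
wrist_force: [0.2, 0.3, 0.3]
finger_gap: 0.632
gripper_force: 0.0
```

Emit:
carry_out:
  series:
    - [0,0,0.03,0,-0.27]
    - [0,0,0.06,0,-0.27]
    - [0,0,0.075,0,-0.27]
    - [0,0,0.075,0,-0.27]

```text
time_s: 6.7
position: [0.6026, -0.0362, 0.133]
tool_rot: [-2.949, -1.074, 0.007]
wrist_force: [0.1, -0.3, -0.6]
finger_gap: 0.636
gripper_force: 0.0
```

```bash
python3 - <<'E'
from plan import *
plan("down",*hub(.95))
E
```

```text
down [0.0, 0.0025, 0.018] turn -0.2 |q6|~ 46 dist 0.018
```

Emit:
carry_out:
  series:
    - [0,0.002,0.01,0,-0.27]
    - [0,0.002,0.018,0,-0.27]
    - [0,0.002,0.018,0,-0.27]

```text
time_s: 7.0
position: [0.6057, -0.0395, 0.117]
tool_rot: [-2.953, -1.072, 0.001]
wrist_force: [-0.4, 0.4, 0.7]
finger_gap: 0.634
gripper_force: 0.0
```

Emit:
carry_out:
  series:
    - [0,0,0,0,0.05]
    - [0,0,0,0,0.3]
    - [0,0,0,0,0.4]
    - [0,0,0,0,0.5]
    - [0,0,0,0,0.5]

```text
time_s: 7.5
position: [0.6063, -0.0391, 0.118]
tool_rot: [2.952, 1.073, 0.002]
wrist_force: [-0.4, 2.6, 2.4]
finger_gap: 0.437
gripper_force: 29.2
```

```bash
python3 - <<'E'
from plan import *
plan("down",*hub(.95));print(cur()[2])
E
```

```text
down [-0.001, -0.0022, 0.003] turn -0.3 |q6|~ 46 dist 0.004
{'time_s': 7.5, 'joint_positions': array([-2.59830621e-01,  3.99034996e-01,  1.62388270e+00,  5.58851566e-04,
        1.11769101e+00,  6.13526766e-01]), 'joint_velocities': array([-1.34864712e-03,  1.34721521e-03,  1.39838846e-04, -7.60264474e-04,
        1.22955619e-03, -1.40593356e-05]), 'effort': array([-1.80726405e+00, -4.86329520e+01, -2.92781943e+01, -7.84751493e-01,
       -7.64354202e-02, -1.05189296e-02]), 'position': array([ 0.60629539, -0.03913155,  0.11801838]), 'tool_rot': array([2.95249304e+00, 1.07305310e+00, 1.71934000e-03]), 'wrist_force': array([-0.36684978,  2.58339407,  2.42698038]), 'wrist_torque': array([ 0.50879476, -0.11151651, -0.05540023]), 'gripper_force': 29.16662649717182, 'finger_gap': 0.43688582373301177}
```

Emit:
carry_out:
  series:
    - [-0.0017,0.0011,-0.0035,0,0.6]
    - [-0.0025,0.0016,-0.0052,0,0.6]
    - [-0.0034,0.0022,-0.0069,0,0.6]
    - [-0.0034,0.0022,-0.0069,0,0.6]

```text
time_s: 7.9
position: [0.6053, -0.0428, 0.1248]
tool_rot: [-2.952, -1.073, -0.003]
wrist_force: [2.8, 3.6, 0.4]
finger_gap: 0.435
gripper_force: 28.9
```

Emit:
carry_out:
  series:
    - [-0.0021,0.0013,-0.0043,0,0.6]
    - [-0.0042,0.0027,-0.0087,0,0.6]
    - [-0.0064,0.004,-0.013,0,0.6]
    - [-0.0085,0.0053,-0.0173,0,0.6]

```text
time_s: 8.3
position: [0.602, -0.0524, 0.1418]
tool_rot: [-2.952, -1.073, -0.002]
wrist_force: [3.5, 3.4, -2.8]
finger_gap: 0.433
gripper_force: 28.8
```

```bash
python3 - <<'E'
from plan import *
im,d=camera("scene");np.save("scene3.npy",cloud("scene",d));c=proj("scene",toworld([0,0,.05],*F))[0].astype(int)-40
cv2.imwrite("pics/f.png",cv2.resize(im[c[1]:c[1]+80,c[0]:c[0]+80],(480,480),interpolation=2))
E
```

```text
(no output)
```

View pics/f.png

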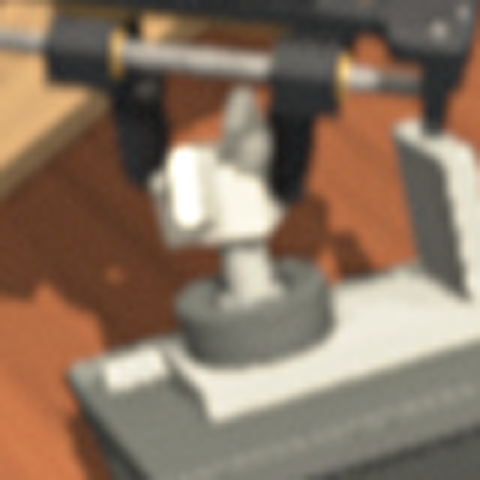

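Emit:
carry_out:
  series:
    - [-0.0042,0.0027,-0.0087,0,0.6]
    - [-0.0085,0.0053,-0.0173,0,0.6]
    - [-0.0127,0.008,-0.026,0,0.6]
    - [-0.0127,0.008,-0.05,0,0.6]
    - [-0.0127,0.008,-0.08,0,0.6]

```text
time_s: 8.85
position: [0.5957, -0.0677, 0.2214]
tool_rot: [-2.952, -1.071, 0.005]
wrist_force: [-0.3, -0.3, -2.4]
finger_gap: 0.436
gripper_force: 29.0
```

```bash
cat > traybd.py <<'E'
from plan import *
def rect(t,n,zlo,zhi):
    W=np.load(n+"0.npy")
    rs=[r for r in spotter.outline_of(n,t) if r['conf']>.5];return rs,W
E
python3 - <<'E'
from plan import *
# rectangles from start clouds
W=np.concatenate([np.load(n+"0.npy").reshape(-1,3) for n in("scene","top")])
def rect(tag,cx,cy,r,z0,z1):
    m=(np.hypot(W[:,0]-cx,W[:,1]-cy)<r)&(W[:,2]>z0)&(W[:,2]<z1)
    b=cv2.minAreaRect((W[m,:2]*1e3).astype(np.float32));print(tag,m.sum(),b)
rect("tray",.485,.29,.17,.034,.046);rect("tray2",.485,.29,.17,.025,.046);rect("board",.53,-.3,.16,.012,.024)
print(cur()[2]['wrist_force'],cur()[2]['finger_gap'],cur()[0])
E
```

```text
tray 1675 ((488.3175964355469, 294.6791687011719), (131.8488006591797, 244.24749755859375), 82.76468658447266)
tray2 2592 ((488.5433349609375, 294.532958984375), (132.3900604248047, 244.614013671875), 82.6800765991211)
board 6942 ((529.634033203125, -305.5185546875), (204.2257080078125, 163.91122436523438), 11.7964448928833)
[-0.33110582 -0.25806207 -2.3834223 ] 0.43599844659042053 [ 0.59567459 -0.06773559  0.22137293]
```

```bash
cat >> plan.py <<'E'
TA=np.array([.547,.287]);TB=np.array([.430,.302]);TY=172.8
BD=np.array([.5296,-.3055])
E
python3 - <<'E'
from plan import *
p,Rc=plan("hover",[*TA,.24],TY);plan("dn",[*TA,.07],TY,p,Rc)
E
```

```text
hover [0.1901, -0.3034, -0.0133] turn -42.9 |q6|~ 35 dist 0.358
dn [0.0004, 0.0004, 0.17] turn -0.0 |q6|~ 35 dist 0.17
```

Emit:
carry_out:
  series:
    - [0.19,-0.303,-0.015,-8,0.6]
    - [0.19,-0.303,-0.015,-16,0.6]
    - [0.19,-0.303,-0.015,-25,0.6]
    - [0.19,-0.303,-0.015,-34,0.6]
    - [0.19,-0.303,-0.015,-43,0.6]

```text
time_s: 9.35
position: [0.5624, 0.1814, 0.2329]
tool_rot: [2.37, 2.061, 0.0]
wrist_force: [1.5, 0.0, -1.3]
finger_gap: 0.438
gripper_force: 28.9
```

```bash
python3 - <<'E'
from plan import *
p,Rc=plan("hover",[*TA,.24],TY)
E
```

```text
hover [0.1024, -0.0299, -0.0021] turn -0.8 |q6|~ 35 dist 0.107
```

Emit:
carry_out:
  series:
    - [0.05,-0.015,0,0,0.6]
    - [0.102,-0.03,0,-0.8,0.6]
    - [0.102,-0.03,0.05,-0.8,0.6]
    - [0.102,-0.03,0.1,-0.8,0.6]
    - [0.102,-0.03,0.14,-0.8,0.6]

```text
time_s: 9.85
position: [0.5469, 0.2856, 0.0902]
tool_rot: [2.36, 2.073, -0.002]
wrist_force: [-0.2, 0.8, -2.6]
finger_gap: 0.439
gripper_force: 29.0
```

```bash
python3 - <<'E'
from plan import *
p,Rc=plan("dn",[*TA,.06],TY)
im,d=camera("scene");c=proj("scene",np.array([[*TA,.06]]))[0].astype(int)-50
cv2.imwrite("pics/g.png",cv2.resize(im[c[1]:c[1]+100,c[0]:c[0]+100],(500,500),interpolation=2))
E
```

```text
dn [0.0014, -0.0001, 0.0352] turn -0.2 |q6|~ 35 dist 0.035
```

View pics/g.png

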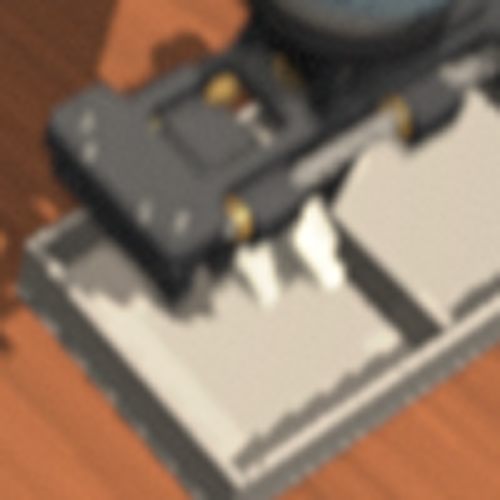

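Emit:
carry_out:
  series:
    - [0.001,0,0.02,0,0.6]
    - [0.001,0,0.03,0,0.6]
    - [0.001,0,0.036,0,0.6]
    - [0.001,0,0.036,0,0.6]

```text
time_s: 10.3
position: [0.5483, 0.2863, 0.0566]
tool_rot: [2.362, 2.071, -0.0]
wrist_force: [0.4, -0.7, -1.6]
finger_gap: 0.436
gripper_force: 29.0
```

Emit:
carry_out:
  series:
    - [0,0,0.004,0,0.6]
    - [0,0,0.008,0,0.6]
    - [0,0,0.008,0,0.6]

```text
time_s: 10.6
position: [0.5487, 0.2868, 0.0488]
tool_rot: [2.361, 2.071, 0.002]
wrist_force: [0.9, 0.8, 0.1]
finger_gap: 0.431
gripper_force: 29.0
```

Emit:
carry_out:
  series:
    - [0,0,0.003,0,0.6]
    - [0,0,0.006,0,0.6]
    - [0,0,0.006,0,0.6]

```text
time_s: 10.9
position: [0.5494, 0.2886, 0.0447]
tool_rot: [2.361, 2.072, 0.007]
wrist_force: [-2.5, 4.1, 10.5]
finger_gap: 0.437
gripper_force: 29.6
```

Emit:
carry_out:
  series:
    - [0,0,0.003,0,0.6]
    - [0,0,0.006,0,0.6]
    - [0,0,0.006,0,0.6]

```text
time_s: 11.2
position: [0.55, 0.2891, 0.0392]
tool_rot: [2.361, 2.072, 0.01]
wrist_force: [-2.0, 5.7, 10.7]
finger_gap: 0.431
gripper_force: 29.7
```

Emit:
carry_out:
  series:
    - [0,0,0.003,0,0.6]
    - [0,0,0.006,0,0.6]
    - [0,0,0.006,0,0.6]

```text
time_s: 11.5
position: [0.5489, 0.2893, 0.0334]
tool_rot: [-2.36, -2.072, -0.007]
wrist_force: [-5.9, 7.2, 16.0]
finger_gap: 0.432
gripper_force: 30.0
```

Emit:
carry_out:
  series:
    - [0,0,0.003,0,0.6]
    - [0,0,0.005,0,0.6]
    - [0,0,0.005,0,0.6]

```text
time_s: 11.8
position: [0.5485, 0.2893, 0.0305]
tool_rot: [-2.359, -2.072, -0.005]
wrist_force: [-15.3, 3.6, 34.8]
finger_gap: 0.424
gripper_force: 30.0
```

Emit:
carry_out:
  series:
    - [0,0,-0.003,0,0.6]
    - [0,0,-0.003,0,0.1]
    - [0,0,-0.003,0,-0.2]
    - [0,0,-0.003,0,-0.2]
    - [0,0,-0.003,0,-0.2]

```text
time_s: 12.3
position: [0.5478, 0.2863, 0.0275]
tool_rot: [-2.362, -2.071, 0.001]
wrist_force: [-0.4, -1.0, -0.3]
finger_gap: 0.597
gripper_force: 0.0
```

Emit:
carry_out:
  series:
    - [0,0,-0.02,0,-0.2]
    - [0,0,-0.06,0,-0.2]
    - [0,0,-0.11,0,-0.3]
    - [0,0,-0.16,0,-0.5]
    - [0,0,-0.19,0,-0.5]

```text
time_s: 12.8
position: [0.5494, 0.2869, 0.2225]
tool_rot: [2.36, 2.07, 0.007]
wrist_force: [0.2, 0.8, 0.4]
finger_gap: 0.749
gripper_force: 0.0
```

```bash
cat >> plan.py <<'E'
def onstud(s,z_tip=None,yy=0.,u=0.,dz=.019):
    g=toworld([u,yy,s],*F)[0]+[0,0,dz];return g,72+90
E
python3 - <<'E'
from plan import *
im,d=camera("scene");W=cloud("scene",d)
m=(abs(W[...,0]-TA[0])<.05)&(abs(W[...,1]-TA[1])<.055)&(W[...,2]>.012);w=W[m]
print("nut",len(w),w.mean(0),w.max(0),np.percentile(w[:,2],[50,90,98]))
for lo,hi in((.012,.025),(.025,.036),(.036,.055)):
    k=w[(w[:,2]>lo)&(w[:,2]<hi)];print(lo,len(k),cv2.minAreaRect((k[:,:2]*1e3).astype(np.float32)))
print(cur()[0])
# spacer grasp: axis s=.025
g,y=onstud(.026,dz=.009);h=g.copy();h[2]=.24;print(g);plan("hov",h,y)
E
```

```text
nut 14632 [0.56801565 0.29603232 0.45149243] [0.59699513 0.34199723 0.57691387] [0.49182993 0.56137266 0.57068627]
0.012 190 ((534.477294921875, 286.33880615234375), (74.7117691040039, 108.43658447265625), 0.07523500919342041)
0.025 402 ((534.9232177734375, 287.72491455078125), (73.48265838623047, 109.79219818115234), 1.3124637603759766)
0.036 101 ((543.8646850585938, 272.7749938964844), (111.84376525878906, 38.552433013916016), 60.261566162109375)
[0.5513598  0.28760273 0.22712214]
[ 0.60748278 -0.02786373  0.091516  ]
hov [-0.3054, 0.0968, -0.0083] turn 10.5 |q6|~ 15 dist 0.321
```

Emit:
carry_out:
  series:
    - [-0.305,0.097,-0.01,8,-0.6]
    - [-0.305,0.097,-0.01,10.5,-0.6]
    - [-0.305,0.097,-0.01,10.5,-0.6]
    - [-0.305,0.097,-0.01,10.5,-0.6]
    - [-0.305,0.097,-0.01,10.5,-0.6]

```text
time_s: 13.35
position: [0.5919, 0.0387, 0.2254]
tool_rot: [-2.541, -1.847, 0.001]
wrist_force: [0.3, -0.1, -0.5]
finger_gap: 0.796
gripper_force: 0.0
```

```bash
python3 - <<'E'
from plan import *
g,y=onstud(.025);g[2]=.098;h=g.copy();h[2]=.2;print(g);p,Rc=plan("hov",h,y);plan("dn",g,y,p,Rc)
E
```

```text
[ 0.60763729 -0.02738821  0.098     ]
hov [-0.058, 0.0354, 0.0304] turn 0.0 |q6|~ 15 dist 0.074
dn [0.0, 0.0001, 0.102] turn -0.0 |q6|~ 15 dist 0.102
```

Emit:
carry_out:
  series:
    - [-0.058,0.035,0.0,0,-0.6]
    - [-0.058,0.035,0.03,0,-0.6]
    - [-0.058,0.035,0.07,0,-0.6]
    - [-0.058,0.035,0.09,0,-0.6]
    - [-0.058,0.035,0.09,0,-0.6]

```text
time_s: 13.85
position: [0.6045, -0.0252, 0.1313]
tool_rot: [-2.537, -1.842, 0.008]
wrist_force: [-0.2, -0.1, -0.2]
finger_gap: 0.796
gripper_force: 0.0
```

```bash
python3 - <<'E'
from plan import *
from look import nutfit
g,y=onstud(.025);g[2]=.098;plan("dn",g,y)
im,d=camera("top");W=cloud("top",d)
m=(abs(W[...,0]-TA[0])<.05)&(abs(W[...,1]-TA[1])<.055)&(W[...,2]>.012)&(W[...,2]<.08);w=W[m]
for lo,hi in((.02,.032),(.036,.06)):
    k=w[(w[:,2]>lo)&(w[:,2]<hi)];print(lo,len(k),cv2.minAreaRect((k[:,:2]*1e3).astype(np.float32)),np.percentile(k[:,2],[5,50,95]))
E
```

```text
dn [-0.001, 0.004, 0.0383] turn -0.0 |q6|~ 15 dist 0.039
0.02 178 ((559.9039306640625, 285.8310546875), (69.95439147949219, 108.89414978027344), 2.9451744556427) [0.02240735 0.02762514 0.03118541]
0.036 49 ((571.7390747070312, 289.91851806640625), (107.76832580566406, 58.65620803833008), 84.0273208618164) [0.03671379 0.03927089 0.04295798]
```

Emit:
carry_out:
  series:
    - [-0.001,0.003,0.02,0,-0.6]
    - [-0.001,0.003,0.033,0,-0.6]
    - [-0.001,0.003,0.038,0,-0.6]
    - [-0.001,0.003,0.038,0,-0.6]

```text
time_s: 14.3
position: [0.6097, -0.0269, 0.0978]
tool_rot: [-2.54, -1.847, 0.001]
wrist_force: [0.3, -0.1, 0.4]
finger_gap: 0.804
gripper_force: 0.0
```

Emit:
carry_out:
  series:
    - [0,0,0,0,-0.4]
    - [0,0,0,0,-0.2]
    - [0,0,0,0,0.0]
    - [0,0,0,0,0.2]
    - [0,0,0,0,0.2]

```text
time_s: 14.8
position: [0.6097, -0.0269, 0.0986]
tool_rot: [-2.541, -1.847, 0.001]
wrist_force: [-5.0, 2.1, 5.7]
finger_gap: 0.64
gripper_force: 30.0
```

Emit:
carry_out:
  series:
    - [0,0,0,0,-0.4]
    - [0,0,0,0,-0.5]
    - [0,0,0.003,0,-0.6]
    - [0,0,0.005,0,-0.6]
    - [0,0,0.005,0,-0.6]

```text
time_s: 15.3
position: [0.6098, -0.0272, 0.0924]
tool_rot: [-2.541, -1.847, 0.001]
wrist_force: [-0.4, -0.1, -1.0]
finger_gap: 0.8
gripper_force: 0.0
```

```bash
python3 - <<'E'
from plan import *
g,y=onstud(.025);g[2]=.098;plan("dn",g,y);s=cur()[2];print(s['position'],s['wrist_force'],s['wrist_torque'])
# spacer check vs start/scene3 cloud: ring rim in stud frame
q=stud(np.load("scene3.npy").reshape(-1,3),*F)
r=np.hypot(q[:,0],q[:,1]);m=(abs(q[:,2]-.034)<.003)&(r<.036)&(r>.012);print(len(q[m]),np.round(np.percentile(q[m],[3,50,97],axis=0)*1e3,1))
m=(q[:,2]>.016)&(q[:,2]<.03)&(r<.04);A=np.c_[2*q[m,:2],np.ones(m.sum())];c=np.linalg.lstsq(A,(q[m,:2]**2).sum(1),rcond=None)[0];print("ring centre",c[:2]*1e3,np.sqrt(c[2]+c[0]**2+c[1]**2)*1e3)
E
```

```text
dn [-0.0008, -0.002, -0.0006] turn 0.0 |q6|~ 15 dist 0.002
[ 0.60979952 -0.02723319  0.0923693 ] [-0.37027178 -0.10603136 -1.02140668] [-0.02281154 -0.0576341  -0.02355314]
140 [[-21.5 -27.7  31.2]
 [  8.5  -6.   33.7]
 [ 26.5  23.9  34.8]]
ring centre [ 2.27380666 -1.80221057] 25.428998084855742
```

Emit:
carry_out:
  series:
    - [0,0,0,0,-0.4]
    - [0,0,0,0,-0.2]
    - [0,0,0,0,0.0]
    - [0,0,0,0,0.2]
    - [0,0,0,0,0.2]

```text
time_s: 15.8
position: [0.6097, -0.0271, 0.0929]
tool_rot: [-2.541, -1.847, 0.001]
wrist_force: [-3.0, 1.3, 0.9]
finger_gap: 0.65
gripper_force: 30.0
```

Emit:
carry_out:
  series:
    - [-0.002,0,-0.0035,0,0.3]
    - [-0.004,0,-0.007,0,0.3]
    - [-0.006,0,-0.0104,0,0.3]
    - [-0.008,0,-0.0139,0,0.3]

```text
time_s: 16.2
position: [0.6074, -0.0348, 0.107]
tool_rot: [-2.541, -1.847, 0.0]
wrist_force: [-0.6, 0.6, -2.5]
finger_gap: 0.658
gripper_force: 30.0
```

Emit:
carry_out:
  series:
    - [-0.005,0,-0.0087,0,0.3]
    - [-0.01,0,-0.0173,0,0.3]
    - [-0.015,0,-0.026,0,0.3]
    - [-0.02,0,-0.0346,0,0.3]
    - [-0.025,0,-0.0433,0,0.3]

```text
time_s: 16.7
position: [0.5998, -0.0592, 0.1512]
tool_rot: [2.541, 1.846, 0.001]
wrist_force: [0.5, -0.6, -2.5]
finger_gap: 0.657
gripper_force: 30.0
```

Emit:
carry_out:
  series:
    - [-0.005,0,-0.01,0,0.3]
    - [-0.006,0,-0.04,0,0.3]
    - [-0.006,0,-0.07,0,0.3]

```text
time_s: 17.0
position: [0.5972, -0.0646, 0.2208]
tool_rot: [-2.541, -1.846, 0.002]
wrist_force: [0.7, -0.1, -2.5]
finger_gap: 0.654
gripper_force: 30.0
```

```bash
python3 - <<'E'
from plan import *
p,Rc=plan("hov",[*TB,.235],TY)
E
```

```text
hov [0.297, -0.2724, -0.0087] turn -10.8 |q6|~ 42 dist 0.403
```

Emit:
carry_out:
  series:
    - [0.297,-0.272,-0.009,-5,0.3]
    - [0.297,-0.272,-0.009,-10.8,0.3]
    - [0.297,-0.272,-0.009,-10.8,0.3]
    - [0.297,-0.272,-0.009,-10.8,0.3]
    - [0.297,-0.272,-0.009,-10.8,0.3]

```text
time_s: 17.5
position: [0.4933, 0.1644, 0.2265]
tool_rot: [2.356, 2.077, 0.001]
wrist_force: [1.4, 1.6, -2.8]
finger_gap: 0.654
gripper_force: 30.0
```

```bash
python3 - <<'E'
from plan import *
p,Rc=plan("hov",[*TB,.22],TY)
E
```

```text
hov [0.1285, -0.0801, 0.0115] turn -0.0 |q6|~ 42 dist 0.152
```

Emit:
carry_out:
  series:
    - [0.128,-0.08,0.011,0,0.3]
    - [0.128,-0.08,0.011,0,0.3]
    - [0.128,-0.08,0.011,0,0.3]
    - [0.128,-0.08,0.011,0,0.3]
    - [0.128,-0.08,0.06,0,0.3]

```text
time_s: 18.0
position: [0.4352, 0.3036, 0.1723]
tool_rot: [2.348, 2.079, 0.022]
wrist_force: [2.1, -0.1, -2.6]
finger_gap: 0.652
gripper_force: 30.0
```

Emit:
carry_out:
  series:
    - [0,0,0.05,0,0.3]
    - [0,0,0.09,0,0.3]
    - [0,0,0.1,0,0.3]
    - [0,0,0.1,0,0.3]

```text
time_s: 18.4
position: [0.4304, 0.2993, 0.0649]
tool_rot: [-2.356, -2.077, 0.005]
wrist_force: [-0.1, 1.1, -2.2]
finger_gap: 0.655
gripper_force: 30.0
```

```bash
python3 - <<'E'
from plan import *
p,Rc=plan("dn",[*TB,.05],TY)
E
```

```text
dn [0.0027, -0.0006, 0.0199] turn -0.0 |q6|~ 42 dist 0.02
```

Emit:
carry_out:
  series:
    - [0.002,0,0.01,0,0.3]
    - [0.002,0,0.018,0,0.3]
    - [0.002,0,0.022,0,0.3]
    - [0.002,0,0.026,0,0.3]
    - [0.002,0,0.026,0,0.3]

```text
time_s: 18.9
position: [0.4322, 0.3031, 0.0409]
tool_rot: [2.356, 2.078, 0.004]
wrist_force: [-1.3, 2.7, 4.8]
finger_gap: 0.656
gripper_force: 30.0
```

Emit:
carry_out:
  series:
    - [0,0,0.003,0,0.3]
    - [0,0,0.006,0,0.3]
    - [0,0,0.006,0,0.3]

```text
time_s: 19.2
position: [0.4338, 0.3044, 0.0364]
tool_rot: [2.355, 2.077, 0.011]
wrist_force: [-0.7, 5.8, 9.0]
finger_gap: 0.652
gripper_force: 30.0
```

Emit:
carry_out:
  series:
    - [0,0,0.003,0,0.3]
    - [0,0,0.006,0,0.3]
    - [0,0,0.006,0,0.3]

```text
time_s: 19.5
position: [0.4339, 0.3039, 0.0299]
tool_rot: [2.355, 2.077, 0.011]
wrist_force: [2.6, 4.1, 5.5]
finger_gap: 0.66
gripper_force: 30.0
```

Emit:
carry_out:
  series:
    - [0,0,0.003,0,0.3]
    - [0,0,0.004,0,0.3]
    - [0,0,0.004,0,0.3]

```text
time_s: 19.8
position: [0.4342, 0.3041, 0.0286]
tool_rot: [2.355, 2.078, 0.01]
wrist_force: [-7.7, -0.4, 32.3]
finger_gap: 0.655
gripper_force: 30.1
```

Emit:
carry_out:
  series:
    - [0,0,-0.003,0,0.3]
    - [0,0,-0.003,0,-0.4]
    - [0,0,-0.003,0,-0.5]
    - [0,0,-0.003,0,-0.5]
    - [0,0,-0.003,0,-0.5]

```text
time_s: 20.3
position: [0.431, 0.3019, 0.0263]
tool_rot: [-2.356, -2.078, 0.001]
wrist_force: [0.5, 0.2, 0.5]
finger_gap: 0.75
gripper_force: 0.0
```

Emit:
carry_out:
  series:
    - [0,0,-0.02,0,-0.5]
    - [0,0,-0.06,0,-0.5]
    - [0,0,-0.11,0,-0.5]
    - [0,0,-0.16,0,-0.5]
    - [0,0,-0.2,0,-0.3]

```text
time_s: 20.8
position: [0.4315, 0.3022, 0.2295]
tool_rot: [2.356, 2.078, 0.003]
wrist_force: [0.4, -0.6, -0.2]
finger_gap: 0.684
gripper_force: 0.0
```

```bash
python3 - <<'E'
from plan import *
# flange grasp
g,y=onstud(.050,yy=.080-.001);print(g);g[2]=.25;plan("hov",g,y)
E
```

```text
[ 0.52864111 -0.01486407  0.1223    ]
hov [-0.3024, 0.136, -0.0155] turn 10.8 |q6|~ 16 dist 0.332
```

Emit:
carry_out:
  series:
    - [-0.302,0.136,-0.01,6,0.1]
    - [-0.302,0.136,-0.01,10.8,0.1]
    - [-0.302,0.136,-0.01,10.8,0.1]
    - [-0.302,0.136,-0.01,10.8,0.1]
    - [-0.302,0.136,-0.01,10.8,0.1]

```text
time_s: 21.3
position: [0.5046, 0.0613, 0.2343]
tool_rot: [-2.541, -1.847, -0.0]
wrist_force: [0.4, 0.1, 0.3]
finger_gap: 0.451
gripper_force: 0.0
```

```bash
python3 - <<'E'
from plan import *
for f in("scene0","top0","scene2","top2","scene3"):
    q=stud(np.load(f+".npy").reshape(-1,3),*F);m=(q[:,2]>.03)&(q[:,2]<.073)&(abs(q[:,1]-.08)<.015)&(abs(q[:,0])<.036)
    k=q[m];print(f,len(k),np.round(np.percentile(k,[3,50,97],axis=0)*1e3,1).tolist() if len(k) else '')
g,y=onstud(.050,yy=.079);g[2]=.2;plan("hov",g,y)
im,d=camera("top");W=cloud("top",d)
m=(np.hypot(W[...,0]-TB[0],W[...,1]-TB[1])<.04)&(W[...,2]>.015)&(W[...,2]<.08);w=W[m];print("spacer",len(w),np.percentile(w[:,2],[5,50,95]),cv2.minAreaRect((w[:,:2]*1e3).astype(np.float32)))
E
```

```text
scene0 255 [[-26.0, 72.4, 31.6], [16.0, 73.9, 53.9], [31.3, 83.9, 70.3]]
top0 150 [[-28.7, 75.9, 33.0], [8.0, 82.5, 67.9], [29.4, 87.4, 71.8]]
scene2 258 [[-26.9, 72.4, 31.1], [15.9, 73.8, 53.5], [31.3, 84.1, 70.4]]
top2 146 [[-26.6, 75.8, 33.0], [7.9, 82.6, 67.7], [29.4, 87.5, 71.9]]
scene3 249 [[-26.6, 72.3, 31.9], [17.7, 73.8, 53.2], [31.8, 84.0, 70.3]]
hov [-0.0651, 0.0463, 0.0392] turn 0.0 |q6|~ 16 dist 0.089
spacer 273 [0.01925942 0.02576595 0.02934151] ((431.34515380859375, 299.8097229003906), (54.92033767700195, 57.205780029296875), 1.914468765258789)
```

Emit:
carry_out:
  series:
    - [-0.065,0.046,0.0,0,0.1]
    - [-0.065,0.046,0.039,0,0.1]
    - [-0.065,0.046,0.075,0,0.1]
    - [-0.065,0.046,0.09,0,0.1]
    - [-0.065,0.046,0.09,0,0.1]

```text
time_s: 21.85
position: [0.5259, -0.0125, 0.1411]
tool_rot: [-2.538, -1.843, 0.007]
wrist_force: [-0.2, 0.3, 0.5]
finger_gap: 0.447
gripper_force: 0.0
```

```bash
python3 - <<'E'
from plan import *
g,y=onstud(.050,yy=.079);g[2]=.105;plan("dn",g,y)
E
```

```text
dn [-0.0014, 0.0036, 0.0411] turn -0.0 |q6|~ 16 dist 0.041
```

Emit:
carry_out:
  series:
    - [-0.001,0.003,0.02,0,0.1]
    - [-0.001,0.003,0.036,0,0.1]
    - [-0.001,0.003,0.042,0,0.1]
    - [-0.001,0.003,0.042,0,0.1]

```text
time_s: 22.25
position: [0.5307, -0.0143, 0.1024]
tool_rot: [-2.541, -1.847, 0.001]
wrist_force: [-0.3, -0.2, 0.7]
finger_gap: 0.453
gripper_force: 0.0
```

Emit:
carry_out:
  series:
    - [0,0,0,0,0.3]
    - [0,0,0,0,0.5]
    - [0,0,0,0,0.7]
    - [0,0,0,0,0.9]
    - [0,0,0,0,0.9]

```text
time_s: 22.75
position: [0.5295, -0.0144, 0.1026]
tool_rot: [-2.539, -1.846, 0.003]
wrist_force: [-7.5, 0.6, 6.6]
finger_gap: 0.132
gripper_force: 30.0
```

Emit:
carry_out:
  series:
    - [-0.001,0,-0.0017,0,0.9]
    - [-0.002,0,-0.0035,0,0.9]
    - [-0.004,0,-0.0069,0,0.9]
    - [-0.006,0,-0.0104,0,0.9]

```text
time_s: 23.15
position: [0.5281, -0.0202, 0.1123]
tool_rot: [-2.54, -1.847, 0.002]
wrist_force: [-1.5, 1.9, -5.1]
finger_gap: 0.134
gripper_force: 30.1
```

Emit:
carry_out:
  series:
    - [-0.004,0,-0.0069,0,0.9]
    - [-0.008,0,-0.0139,0,0.9]
    - [-0.012,0,-0.0208,0,0.9]
    - [-0.016,0,-0.0277,0,0.9]

```text
time_s: 23.55
position: [0.5246, -0.0367, 0.1417]
tool_rot: [2.54, 1.845, 0.002]
wrist_force: [-0.4, -0.4, -4.7]
finger_gap: 0.136
gripper_force: 30.0
```

```bash
python3 - <<'E'
from plan import *
im,d=camera("scene");c=proj("scene",toworld([0,0.03,.05],*F))[0].astype(int)-45
cv2.imwrite("pics/i.png",cv2.resize(im[c[1]:c[1]+90,c[0]:c[0]+90],(500,500),interpolation=2))
E
```

```text
(no output)
```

View pics/i.png

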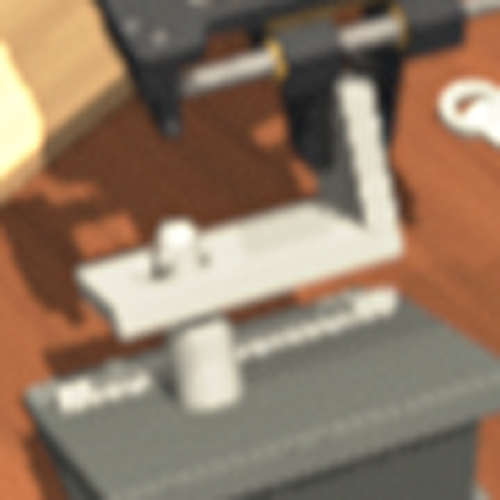

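Emit:
carry_out:
  series:
    - [-0.005,0,-0.0087,0,0.9]
    - [-0.01,0,-0.0173,0,0.9]
    - [-0.015,0,-0.026,0,0.9]
    - [-0.02,0,-0.0346,0,0.9]
    - [-0.022,0,-0.045,0,0.9]

```text
time_s: 24.1
position: [0.5169, -0.0571, 0.1861]
tool_rot: [-2.542, -1.846, 0.0]
wrist_force: [0.5, 0.6, -4.6]
finger_gap: 0.134
gripper_force: 30.0
```

Emit:
carry_out:
  series:
    - [0,0,-0.03,0,0.9]
    - [0,0,-0.06,0,0.9]
    - [0,0,-0.06,0,0.9]

```text
time_s: 24.4
position: [0.5198, -0.0575, 0.2504]
tool_rot: [2.535, 1.843, 0.008]
wrist_force: [-0.1, -0.7, -4.7]
finger_gap: 0.131
gripper_force: 30.0
```

```bash
cat >> plan.py <<'E'
BG=np.array([.4777,-.3163]);BYAW=11.8
E
python3 - <<'E'
from plan import *
p,Rc=plan("hov",[*BG,.24],BYAW)
E
```

```text
hov [-0.2592, 0.0397, 0.0158] turn -29.8 |q6|~ 45 dist 0.263
```

Emit:
carry_out:
  series:
    - [-0.04,0.006,0.0,-6,0.9]
    - [-0.085,0.013,0.0,-12,0.9]
    - [-0.13,0.02,0.0,-18,0.9]
    - [-0.175,0.027,0.0,-24,0.9]
    - [-0.22,0.034,0.0,-29.8,0.9]

```text
time_s: 24.9
position: [0.4806, -0.2776, 0.2439]
tool_rot: [-1.974, -2.442, -0.0]
wrist_force: [1.3, 0.1, -5.0]
finger_gap: 0.134
gripper_force: 30.0
```

```bash
python3 - <<'E'
from plan import *
p,Rc=plan("hov",[*BG,.15],BYAW)
E
```

```text
hov [-0.0374, -0.0109, 0.0988] turn 0.3 |q6|~ 45 dist 0.106
```

Emit:
carry_out:
  series:
    - [-0.037,-0.011,0.03,0,0.9]
    - [-0.037,-0.011,0.06,0,0.9]
    - [-0.037,-0.011,0.09,0,0.9]
    - [-0.037,-0.011,0.12,0,0.9]
    - [-0.037,-0.011,0.12,0,0.9]

```text
time_s: 25.4
position: [0.475, -0.3118, 0.1193]
tool_rot: [-1.974, -2.429, -0.002]
wrist_force: [-0.6, 0.6, -4.9]
finger_gap: 0.133
gripper_force: 30.0
```

```bash
python3 - <<'E'
from plan import *
p,Rc=plan("dn",[*BG,.078],BYAW)
im,d=camera("scene");W=cloud("scene",d);c=proj("scene",np.array([[*BD,.05]]))[0].astype(int)-50
cv2.imwrite("pics/j.png",cv2.resize(im[c[1]:c[1]+100,c[0]:c[0]+100],(500,500),interpolation=2))
E
```

```text
dn [-0.0054, 0.002, 0.0463] turn 0.0 |q6|~ 45 dist 0.047
```

View pics/j.png

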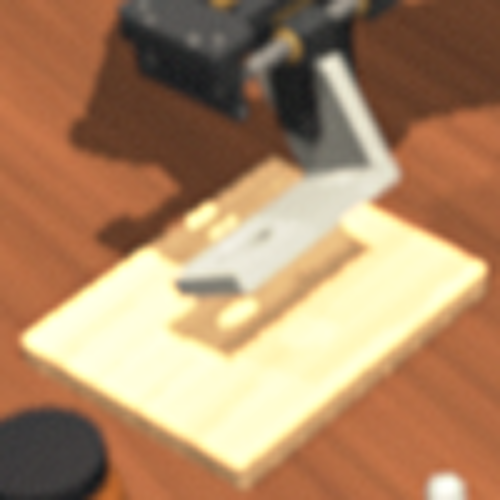

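Emit:
carry_out:
  series:
    - [-0.005,0.002,0.015,0,0.9]
    - [-0.005,0.002,0.03,0,0.9]
    - [-0.005,0.002,0.038,0,0.9]
    - [-0.005,0.002,0.044,0,0.9]
    - [-0.005,0.002,0.044,0,0.9]

```text
time_s: 25.95
position: [0.481, -0.3187, 0.0807]
tool_rot: [-1.98, -2.437, -0.0]
wrist_force: [0.1, 0.0, -4.8]
finger_gap: 0.13
gripper_force: 30.0
```

Emit:
carry_out:
  series:
    - [0,0,0.003,0,0.9]
    - [0,0,0.006,0,0.9]
    - [0,0,0.006,0,0.9]

```text
time_s: 26.25
position: [0.4818, -0.3197, 0.0763]
tool_rot: [1.98, 2.437, -0.0]
wrist_force: [-1.5, 0.3, 0.2]
finger_gap: 0.132
gripper_force: 30.0
```

Emit:
carry_out:
  series:
    - [0,0,0.003,0,0.9]
    - [0,0,0.005,0,0.9]
    - [0,0,0.005,0,0.9]

```text
time_s: 26.55
position: [0.4821, -0.3218, 0.0753]
tool_rot: [1.978, 2.436, -0.004]
wrist_force: [-14.1, 2.9, 27.5]
finger_gap: 0.136
gripper_force: 30.0
```

Emit:
carry_out:
  series:
    - [0,0,0.003,0,0.9]
    - [0,0,0.004,0,0.9]
    - [0,0,0.004,0,0.9]

```text
time_s: 26.85
position: [0.4827, -0.3242, 0.0735]
tool_rot: [1.975, 2.432, -0.008]
wrist_force: [-18.0, -0.2, 39.5]
finger_gap: 0.13
gripper_force: 30.0
```

```bash
cat > foot.py <<'E'
from plan import *
def foot():
    a=np.radians(11.8);ex=np.array([np.cos(a),np.sin(a)]);ey=np.array([-ex[1],ex[0]])
    for n in("scene","top"):
        im,d=camera(n);W=cloud(n,d).reshape(-1,3);b=np.c_[(W[:,:2]-BD)@ex,(W[:,:2]-BD)@ey,W[:,2]]
        m=(abs(b[:,0])<.09)&(abs(b[:,1])<.075)&(b[:,2]>.023)&(b[:,2]<.075)&(b[:,0]>-.03);k=b[m]
        if len(k)<30: print(n,len(k));continue
        A=np.c_[k[:,:2],np.ones(len(k))];w=np.ones(len(k))
        for _ in range(15):
            c=np.linalg.lstsq(A*w[:,None],k[:,2]*w,rcond=None)[0];r=A@c-k[:,2];w=1/(1+(r/.002)**2)
        print(n,len(k),"slope deg x,y",np.round(np.degrees(np.arctan(c[:2])),1),"z0",round(c[2],4),"ext",np.round(np.percentile(k,[2,98],axis=0)*1e3,0).tolist())
E
python3 -c "
from foot import *
foot();s=cur()[2];print(s['wrist_force'],s['wrist_torque'])"
```

```text
scene 372 slope deg x,y [-1.1 30.4] z0 0.0373 ext [[-29.0, -13.0, 27.0], [64.0, 43.0, 66.0]]
top 516 slope deg x,y [ 0.1 33.1] z0 0.0359 ext [[-28.0, -11.0, 26.0], [59.0, 43.0, 61.0]]
[-17.8553681   -0.13802735  38.63283624] [ 0.04519656  2.55970509 -0.00843114]
```

Emit:
carry_out:
  series:
    - [0,0,-0.004,0,0.9]
    - [0.003,0,-0.004,0,0.9]
    - [0.007,0,-0.0038,0,0.9]
    - [0.01,0,-0.003,0,0.9]
    - [0.013,0,-0.0023,0,0.9]

```text
time_s: 27.45
position: [0.4805, -0.3097, 0.0722]
tool_rot: [1.976, 2.432, -0.004]
wrist_force: [-4.2, -2.3, 14.3]
finger_gap: 0.134
gripper_force: 30.0
```

```bash
python3 -c "
from foot import *
foot();s=cur()[2];print(s['position'],s['wrist_force'],s['wrist_torque'])"
```

```text
scene 504 slope deg x,y [-0.  22.3] z0 0.033 ext [[-29.0, -7.0, 26.0], [65.0, 51.0, 67.0]]
top 456 slope deg x,y [ 0.1 21.3] z0 0.0315 ext [[-28.0, -5.0, 26.0], [60.0, 51.0, 52.0]]
[ 0.48033149 -0.30888448  0.07186192] [-5.40992196 -2.48515007 15.01601164] [-0.57173168  0.52739272 -0.12907065]
```

Emit:
carry_out:
  series:
    - [0.004,0,0.0015,0,0.9]
    - [0.008,0,0.003,0,0.9]
    - [0.012,0,0.0045,0,0.9]
    - [0.016,0,0.006,0,0.9]
    - [0.02,0,0.008,0,0.9]

```text
time_s: 28.05
position: [0.4769, -0.2904, 0.0636]
tool_rot: [1.975, 2.432, -0.005]
wrist_force: [-3.2, -11.7, 20.0]
finger_gap: 0.133
gripper_force: 30.0
```

```bash
python3 -c "
from foot import *
foot();s=cur()[2];print(s['position'],s['wrist_force'],s['wrist_torque'])"
```

```text
scene 583 slope deg x,y [0.1 0.1] z0 0.03 ext [[-28.0, -4.0, 24.0], [64.0, 57.0, 67.0]]
top 369 slope deg x,y [-0.4  0.6] z0 0.0292 ext [[-27.0, -2.0, 24.0], [61.0, 57.0, 33.0]]
[ 0.47692402 -0.2901636   0.06364301] [-1.09323409 -6.72978508 12.10845609] [-1.07200414  0.15605737 -0.11221106]
```

Emit:
carry_out:
  series:
    - [0,0,-0.003,0,0.9]
    - [0,0,-0.003,0,0.6]
    - [0,0,-0.003,0,0.3]
    - [0,0,-0.003,0,0.2]
    - [0,0,-0.003,0,0.2]

```text
time_s: 28.65
position: [0.4745, -0.2865, 0.0633]
tool_rot: [-1.98, -2.438, -0.0]
wrist_force: [0.1, -0.2, -0.1]
finger_gap: 0.394
gripper_force: 0.0
```

Emit:
carry_out:
  series:
    - [0,0,-0.02,0,0.2]
    - [0,0,-0.06,0,0.2]
    - [0,0,-0.11,0,0.1]
    - [0,0,-0.16,0,0]
    - [0,0,-0.16,0,0]

```text
time_s: 29.15
position: [0.4779, -0.2897, 0.2317]
tool_rot: [1.972, 2.428, -0.001]
wrist_force: [0.6, -0.6, 0.6]
finger_gap: 0.499
gripper_force: 0.0
```

```bash
python3 - <<'E'
from foot import *
foot()
im,d=camera("scene");W=cloud("scene",d)
for t,c in(("A",TA),("B",TB)):
    m=(abs(W[...,0]-c[0])<.05)&(abs(W[...,1]-c[1])<.055)&(W[...,2]>.012)&(W[...,2]<.08);w=W[m];print(t,len(w),np.percentile(w[:,2],[5,50,95,99]))
print(cur()[2]['wrist_force'],cur()[2]['time_s'])
E
```

```text
scene 556 slope deg x,y [0.  0.1] z0 0.03 ext [[-28.0, 2.0, 24.0], [63.0, 61.0, 34.0]]
top 614 slope deg x,y [0.1 0.3] z0 0.0292 ext [[-28.0, 2.0, 25.0], [59.0, 61.0, 34.0]]
A 697 [0.01441378 0.02848022 0.04030788 0.04309321]
B 544 [0.01438647 0.02601044 0.02969927 0.0392353 ]
[0.29431441 0.64795007 0.38645736] 29.3
```

The depth data shows the bracket flat on the board, the nut flat with its wings up, and the spacer flat, so I'm handing in.

```bash
python3 -c "
from station import order
print(order.job_done())"
```

```text
the job is handed in; nothing more can be done
None
```

The job is handed in at 29 s of the 67 s allowed: by the depth readings the nut sits wings up in one tray compartment, the spacer flat in the other, and the bracket level on its foot with its whole length on the board; the hand-in returned no verdict.

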